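Shut the centrifuge lid and start the spin

TASK

The sample tubes are loaded in the bench centrifuge: push its lid gently all the way shut with your fingertips, without slamming it, pinching it or lifting it further open, then press the start button, the larger of the two round buttons on its front deck, right down and move clear. Do not press the small stop button, do not press start before the lid is shut, lift nothing, and leave the tube rack, bottle and beaker where they stand.

Things in the scene. Friction and masses are not known exactly. Their poses are not given: they have to be found in the camera images.
- centrifuge: Bench centrifuge, white plastic, 260 (x) x 240 (y) x 130 (z) mm, fixed to the bench. Origin: centre of its underside; x points from its front (robot side) to its rear, z up; it stands at a different place and yaw each time. The flat deck is at z = 130. A round chamber with the rotor (150 wide, centre at x = 30, y = 0) opens in the deck; the lid covers it.
- lid (a joint): Lid angle: 0 = fully shut, level; grows as it opens; starts between 0.7 and 1.3 rad; stops at 0 (hard) and 1.6. The open lid stands up from the rear of the machine, free edge highest, its outer face looking up and to the rear. Stiff friction hinge: it stays where it is left, neither falls nor springs back; about 1 to 4 N at the free edge moves it.
- lid_hinge (a point): Centre of the lid's hinge axis (along the centrifuge's y), fixed at x = 118, y = 0, z = 139 mm in its frame. Measured from this axis along the lid: a black plate from 8 to 173 mm, 180 wide, 14 thick (7 either side of the axis); a tab 40 wide, 10 thick on the middle of its free edge, to 191 mm.
- lid_edge (a point): Point on the outer face of the lid, on its middle line, 155 mm from the hinge axis, 18 mm short of the plate's free edge; z axis out of the outer face. Moves with the lid; 146 mm above the bench when shut. The strip from 138 to 173 mm is flat for pushing; nearer the hinge a low cone (radius 50, 20 high, centred at 88 mm) stands on the outer face.
- start (a joint): Travel of the start button: 0 = up, 0.006 m = fully down; springs back; about 5 N presses it down. Two push buttons in housings stand on the front deck, about 103 mm in front of the centrifuge's origin and 60 mm to either side; start is the larger round one (32 mm across), to the left or to the right.
- start_top (a point): Centre of the top of the start button, 22 mm above the deck when up; its housing (48 mm across) is 12 mm high; pressed straight down.
- stop (a joint): Travel of the stop button: 0 = up, 0.006 m = fully down. The smaller round button (16 mm across), on the other side of the front deck. Not to be pressed.
- stop_top (a point): Centre of the top of the stop button, 22 mm above the deck when up; its housing is 32 mm across and 12 mm high.
- rack: White tube rack, 120 x 90 x 45 mm, with four capped tubes standing in it to 101 mm height; loose, beside the centrifuge's left (+y) side. Origin: centre of its underside.
- bottle: Brown glass reagent bottle, 60 mm across, 150 mm high, loose, on the centrifuge's right (-y) side. Origin: centre of its underside.
- beaker: White open beaker, 68 mm across at the rim, 90 mm high, loose, on the centrifuge's right (-y) side. Origin: centre of its underside.

How it is judged:
By the outcome, as a careful person would: the job done as asked, in the order asked, and still so for the second after the job is handed in, with the robot touching nothing.
It also fails if it takes over 48 s, if anything falls off the work surface, if the arm or the gripper's body presses on something with over 40 N, if the wrist force passes 120 N, or if a joint passes its speed limit or range.

ROBOT

A 7-joint arm with a two-finger parallel gripper is mounted at the origin on the work surface. World frame = base frame: x ahead of the robot, y to its left, z up, the work surface at z = 0. Lengths are in m, angles in rad, forces in N, time in s.
With the tool pointing down it reaches from about 0.4 to 0.85 m from the base axis. Payload 10.4 kg.
Tool frame: the origin (TCP) lies at the very end of the fingers, on their centre line; the grasp point (between the pads) lies 19 mm behind it; z points along the fingers, y is the line along which they close (so a half turn about z gives the same grasp; the last joint's range is limited). The gripper opens to 85 mm and grips with 20 to 120 N. Pads are 22 mm wide; open, the fingers measure 114 mm over their backs; the gripper's body (76 mm by 85 mm) begins 54 mm behind the grasp point. The pads swing forward as they close: fully open they stand 13 mm farther back than shut.
Start: joints at [-1.318, 0.332, -0.065, 1.46, 0.022, 1.35, -0.088], TCP at [0.17, 0.601, 0.231] pointing down, gripper open.
Joint ranges: [-2.6, 2.6], [-0.5, 2.12], [-1.47, 1.34], [0.16, 2.42], [-1.27, 4.41], [0.06, 2.06], [-2.6, 2.6]. Speed limits (rad/s): [2.22, 2.22, 2.79, 2.79, 3.14, 3.14, 3.14].

INTERFACE

Orientations are given as a unit quaternion [x, y, z, w].
In Python, from workcell import * gives the robot as it stands. The module is installed in compiled form; this text tells all that it offers.
- The arm moves only by the tool carry_out, never from a script. Its argument "motion" is a list of rows, each an object with "xyz": the shift along the tool's x, y, z in m, a list of three; "angular": the turn, a rotation vector about the tool's x, y, z in degrees, a list of three. A call has 1 to 12 rows; each row is the pose to reach, as a shift and turn from the pose commanded when the call began, along the tool's axes at that moment; what a row does not reach only later rows make up. A row lasts 1/10 s, in which the tool goes at most 50 mm and 8.59 degrees, less where a joint would pass 70% of its speed; a pose out of reach is approached as far as the arm can. A call with a gripper value outside its range is refused whole. "hand" is the opening, from 0 (shut) to 1 (fully open), set as the call begins (left out, the last holds). The fingers move at their own pace and stop on an object; "grip_force" is the grip in N (left out, the last holds). Time passes only in rows, so rows that repeat a pose let the fingers close. It gives the time, the measured TCP pose, the force, the opening and the grip force at its end, in the units of the state.
- get_obs(): the state, without advancing time (a new reading comes with each control period).
- camera(name): name is "side" or "top"; returns a dict with "img" (400x640x3 uint8, red, green, blue), "fx", "fy", "cx", "cy" (pixels), "extrinsics" (4x4, takes a point from camera to world coordinates). Camera axes: x right, y up, looking along -z (the intrinsics and any distortion apply to the point x, -y, -z); pixel columns grow to the right and rows downward; lengths in m; the calibration is good to about 2 mm. A picture is of the moment at which its call begins. There is no depth.
- hand_in(): hands the job in; it is judged then, once.
The state is a dict: "clock": time; "joint_pos": joint angles; "joint_velocities": joint speeds; "tau": joint torques, N m; "position": TCP position; "ee_rot": TCP orientation; "ft_force": force on the tool from outside, world axes, zero at the start; "torque": the same for the moment, N m; "grip_width": opening from 0.0 (shut) to 1.0 (fully open); "grasp_force": force on a finger pad.
Only numpy, scipy, OpenCV 4.12 (cv2) and the standard library are available. Lean on these libraries where they do the work, as an engineer would, in place of code of your own. Each camera call takes 0.05 s, during which the arm holds its last target. There are 200 camera calls.

## Working session

There is one attempt and no reset: what is moved stays moved. The work goes in short steps, Python scripts to look and compute and a tool call to move; the robot and the scene stay as the last step left them, time stands still between calls to the robot, and variables do not carry over. Pictures are saved under pics/ and viewed, at most 10 in all, crops included, and the job is handed in when it is done.

Besides the shell and the picture viewer there is one more tool, called as name(argument=value, ...), one argument or row to a line, values as JSON. carry_out: Moves the arm, as the interface text tells. Its arguments: {"type":"object","properties":{"motion":{"type":"array"},"hand":{"type":"number"},"grip_force":{"type":"number"}},"required":["motion"]}

```bash
mkdir -p pics
python3 - <<'E'
from workcell import *
import cv2,numpy as np,pickle
d={}
for n in("side","top"):
    c=camera(n); d[n]=c; cv2.imwrite(f"pics/{n}0.png",c["img"][:,:,::-1])
    print(n,c["fx"],c["fy"],c["cx"],c["cy"],[k for k in c],np.round(c["extrinsics"],4).tolist())
pickle.dump(d,open("cam0.pkl","wb"))
o=get_obs();print({k:np.round(v,3) for k,v in o.items()})
E
```

```text
side 377.7531310955355 377.7531310955355 317.4426510368252 198.70403845965782 ['img', 'fx', 'fy', 'cx', 'cy', 'extrinsics'] [[-0.5312, 0.4886, -0.6921, 0.048], [-0.8472, -0.3148, 0.428, 0.4248], [-0.0087, 0.8137, 0.5812, 0.5761], [0.0, 0.0, 0.0, 1.0]]
top 384.3850821827293 384.3850821827293 315.58910942147423 195.79485045357754 ['img', 'fx', 'fy', 'cx', 'cy', 'extrinsics'] [[0.0028, 0.9844, -0.1758, 0.4358], [-1.0, 0.0021, -0.0043, 0.0714], [-0.0039, 0.1758, 0.9844, 0.9518], [0.0, 0.0, 0.0, 1.0]]
{'clock': np.float64(0.1), 'joint_pos': array([-1.318,  0.333, -0.065,  1.461,  0.022,  1.35 , -0.088]), 'joint_velocities': array([-0.002, -0.001,  0.001, -0.002,  0.001, -0.003, -0.001]), 'tau': array([ 2.0000e-03, -6.2674e+01,  5.0000e-02, -3.9243e+01,  1.6000e-02,
        7.0000e-03,  0.0000e+00]), 'position': array([0.17 , 0.601, 0.231]), 'ee_rot': array([ 0.137,  0.991, -0.001, -0.   ]), 'ft_force': array([ 0.514,  0.083, -0.338]), 'torque': array([ 0.004, -0.012, -0.034]), 'grasp_force': np.float64(0.0), 'grip_width': np.float64(1.005)}
```

View pics/side0.png

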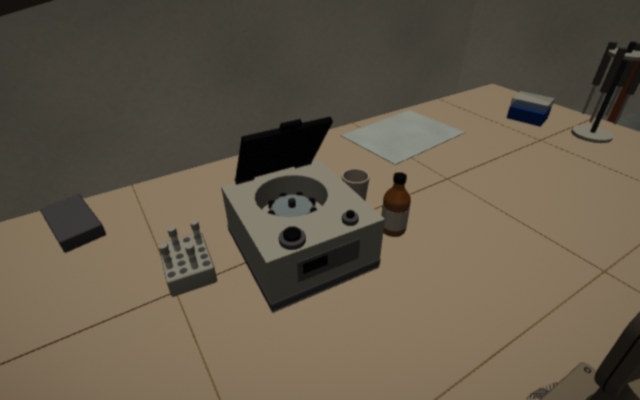

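View pics/top0.png

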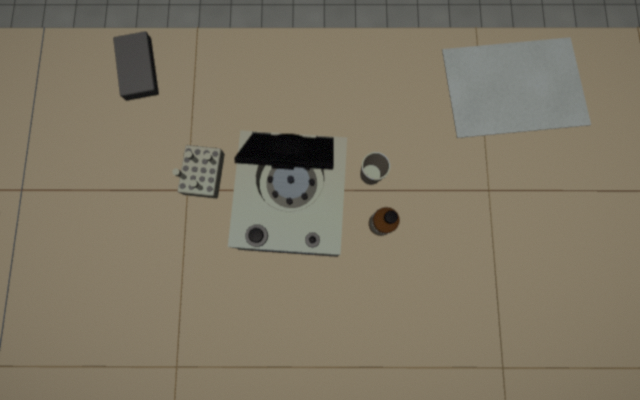

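Side view: the lid is open and the big start button is at about (291,237), with small stop at (350,217). In the top view start is at (257,235) and stop at (313,240), so start is on the +y side. I'll zoom in for precise points.

Run:
```python
import cv2,numpy as np,pickle
d=pickle.load(open("cam0.pkl","rb"))
def crop(n,x0,y0,w,h,s,g):
    i=d[n]["img"][y0:y0+h,x0:x0+w,::-1]
    i=(255*(i/255.)**g).astype(np.uint8)
    cv2.imwrite(f"pics/{n}_crop.png",cv2.resize(i,None,fx=s,fy=s,interpolation=cv2.INTER_CUBIC))
crop("top",220,120,140,140,4,.45)
crop("side",210,110,180,200,3,.45)
```

```text
(no output)
```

View pics/top_crop.png

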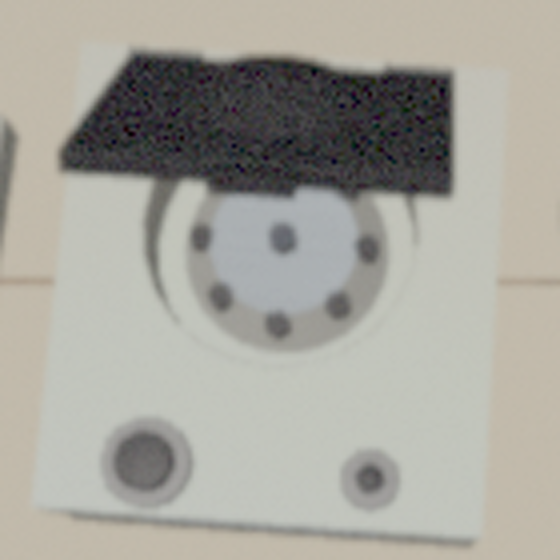

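View pics/side_crop.png

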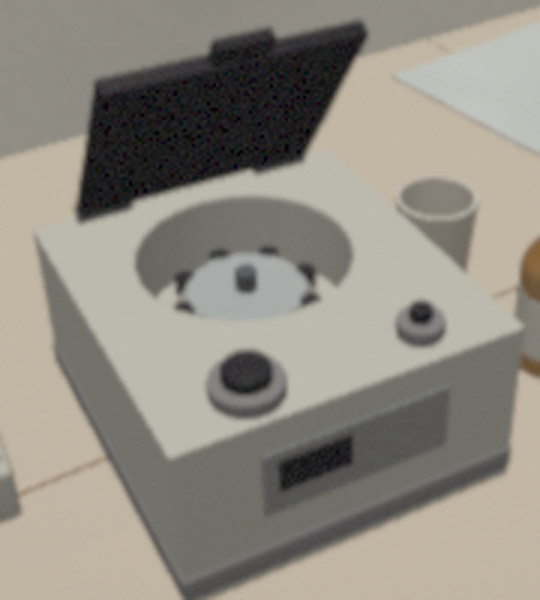

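```bash
cat > h.py <<'E'
import numpy as np
from scipy.spatial.transform import Rotation as R
from scipy.optimize import least_squares
def proj(c,P):
    E=c["extrinsics"]; q=(np.atleast_2d(P)-E[:3,3])@E[:3,:3]
    return np.c_[c["cx"]+c["fx"]*q[:,0]/-q[:,2], c["cy"]+c["fy"]*-q[:,1]/-q[:,2]]
def world(p,L): # p=x,y,yaw ; L local m
    return R.from_euler("z",p[2]).apply(L)+[p[0],p[1],0]
def lidpt(th,r,y,n): # r along lid, n outward offset
    return np.array([.118-r*np.cos(th)+n*np.sin(th), y, .139+r*np.sin(th)+n*np.cos(th)])
E
python3 - <<'E'
from h import *
import pickle
d=pickle.load(open("cam0.pkl","rb"))
D=lambda x,y,z=.13:[x,y,z]
fixed=dict(rl=D(.13,.12),rr=D(.13,-.12),fr=D(-.13,-.12),fl=D(-.13,.12),st=D(-.103,.06,.152),sp=D(-.103,-.06,.152))
obs={"top":dict(rl=(82,42),rr=(507,67),fr=(475,541),fl=(37,510),st=(144,461),sp=(370,478)),
"side":dict(rl=(37,235),fr=(522,327),fl=(170,460),st=(247,370),sp=(421,311))}
lid={"top":dict(a=(62,168),b=(452,193)),"side":dict(a=(97,82),b=(366,25))}
sc={"top":(4,220,120),"side":(3,210,110)}
px=lambda n,u:(np.array(u)+.5)/sc[n][0]-.5+sc[n][1:]
def res(p,names=("top","side")):
    r=[]
    for n in names:
        for k,u in obs[n].items(): r.append(proj(d[n],world(p,fixed[k]))[0]-px(n,u))
        for k,u in lid[n].items():
            y=.09 if k=="a" else -.09
            nn=-.007 if n=="top" else .007
            r.append(proj(d[n],world(p,lidpt(p[3],.173,y,nn)))[0]-px(n,u))
    return np.concatenate(r)
for names in (("top","side"),("top",),("side",)):
    s=least_squares(lambda p:res(p,names),[.65,.1,0,1.0],loss="soft_l1"); p=s.x
    print(names,np.round(p,4),np.round(res(p,names).reshape(-1,2),1).tolist())
    if len(names)==2: np.save("pose.npy",p)
p=np.load("pose.npy")
for k in("st","sp"):print(k,world(p,fixed[k]).round(4))
for t in(p[3],.6,.3,0):print(t,"lid_edge",world(p,lidpt(t,.155,0,.007)).round(4))
E
```

```text
('top', 'side') [ 0.5939  0.1341 -0.0676  0.9626] [[-0.2, 0.0], [0.5, 0.8], [1.6, -0.1], [-1.8, -0.4], [-0.8, 0.3], [0.3, 0.2], [-1.5, 3.0], [0.2, 3.5], [-1.2, -2.2], [1.2, -0.3], [0.0, -0.8], [-0.2, -1.8], [0.7, -2.5], [-0.9, -1.0], [-0.5, -2.5]]
('top',) [ 0.5943  0.1338 -0.0644  0.9961] [[-0.2, 0.0], [0.5, 0.5], [2.0, -0.5], [-1.4, -0.4], [-0.5, 0.3], [0.6, -0.1], [-1.5, -0.0], [0.6, 0.1]]
('side',) [ 0.5912  0.1355 -0.07    0.9493] [[-1.3, -1.5], [1.5, 0.9], [-0.3, 0.5], [-0.3, -0.6], [0.9, -1.4], [-0.5, 0.8], [0.3, -0.8]]
st [0.4952 0.201  0.152 ]
sp [0.4871 0.0812 0.152 ]
0.9625508597246273 lid_edge [0.629  0.1318 0.2702]
0.6 lid_edge [0.5879 0.1345 0.2323]
0.3 lid_edge [0.5659 0.136  0.1915]
0 lid_edge [0.557  0.1366 0.146 ]
```

carry_out(
  motion=[
    {"xyz":[0,0,-0.05],"angular":[0,0,0]},
    {"xyz":[0,0,-0.1],"angular":[0,0,0]},
    {"xyz":[0,0,-0.15],"angular":[0,0,0]},
    {"xyz":[-0.04,-0.02,-0.15],"angular":[0,0,-2]},
    {"xyz":[-0.08,-0.04,-0.15],"angular":[0,0,-4]},
    {"xyz":[-0.12,-0.06,-0.15],"angular":[0,0,-6]},
    {"xyz":[-0.16,-0.08,-0.15],"angular":[0,0,-8]},
    {"xyz":[-0.2,-0.1,-0.15],"angular":[0,0,-10]},
    {"xyz":[-0.24,-0.12,-0.15],"angular":[0,0,-12]},
    {"xyz":[-0.28,-0.14,-0.15],"angular":[0,0,-12]},
    {"xyz":[-0.32,-0.16,-0.15],"angular":[0,0,-12]},
    {"xyz":[-0.32,-0.16,-0.15],"angular":[0,0,-12]},
  ],
  hand=0,
)

```text
clock: 1.3
position: [0.4394, 0.3545, 0.3811]
ee_rot: [0.038, 0.999, -0.001, 0.001]
ft_force: [-0.1, 0.7, 0.4]
grip_width: 0.003
grasp_force: 0.0
```

```bash
cat >> h.py <<'E'
def goal(p,dx,dy,z): # world pose: TCP at centrifuge local (dx,dy), tool down, tool x = -local x
    M=R.from_euler("z",p[2])*R.from_matrix(np.diag([-1.,1,-1]))
    return world(p,[dx,dy,z]),M
def rel(o,pos,rot,base=None):
    b=R.from_quat(o["ee_rot"]) if base is None else base
    return b.inv().apply(pos-o["position"]).round(4), (b.inv()*rot).as_rotvec(degrees=True).round(2)
def show(o): print(round(float(o["clock"]),2),o["position"].round(4),o["ee_rot"].round(4),"F",o["ft_force"].round(1),"g",round(float(o["grip_width"]),2),"q",o["joint_pos"].round(2))
E
python3 - <<'E'
from h import *
from workcell import *
p=np.load("pose.npy");o=get_obs();show(o)
for L in((.085,0,.38),(.075,0,.29)):
    g=goal(p,*L);print(L,g[0].round(4),rel(o,*g))
print([lidpt(t,.163,0,.007).round(4) for t in(.96,1.0)])
E
```

```text
1.3 [0.4394 0.3545 0.3811] [ 3.830e-02  9.993e-01 -1.100e-03  8.000e-04] F [-0.1  0.7  0.4] g 0.0 q [-0.89  0.16  0.16  1.37 -0.02  1.62  0.75]
(0.085, 0, 0.38) [0.6787 0.1284 0.38  ] (array([-0.2558, -0.2071,  0.002 ]), array([-0.12,  0.1 , -0.51]))
(0.075, 0, 0.29) [0.6687 0.1291 0.29  ] (array([-0.2457, -0.207 ,  0.092 ]), array([-0.12,  0.1 , -0.51]))
[array([0.0303, 0.    , 0.2765]), array([0.0358, 0.    , 0.2799])]
```

carry_out(
  motion=[
    {"xyz":[-0.035,-0.028,0],"angular":[0,0,0]},
    {"xyz":[-0.07,-0.056,0],"angular":[0,0,0]},
    {"xyz":[-0.105,-0.085,0],"angular":[0,0,-0.5]},
    {"xyz":[-0.14,-0.113,0],"angular":[0,0,-0.5]},
    {"xyz":[-0.175,-0.142,0],"angular":[0,0,-0.5]},
    {"xyz":[-0.21,-0.17,0],"angular":[0,0,-0.5]},
    {"xyz":[-0.256,-0.207,0],"angular":[-0.1,0.1,-0.5]},
    {"xyz":[-0.256,-0.207,0.03],"angular":[-0.1,0.1,-0.5]},
    {"xyz":[-0.256,-0.207,0.06],"angular":[-0.1,0.1,-0.5]},
    {"xyz":[-0.256,-0.207,0.085],"angular":[-0.1,0.1,-0.5]},
    {"xyz":[-0.256,-0.207,0.104],"angular":[-0.1,0.1,-0.5]},
    {"xyz":[-0.256,-0.207,0.104],"angular":[-0.1,0.1,-0.5]},
  ],
)

```text
clock: 2.5
position: [0.6748, 0.1372, 0.2737]
ee_rot: [0.029, 1.0, 0.0, -0.004]
ft_force: [0.5, 0.1, -0.3]
grip_width: -0.002
grasp_force: 0.0
```

Run:
```python
from h import *
from workcell import *
import cv2
p=np.load("pose.npy");o=get_obs();show(o)
g=goal(p,.044,0,.277);print(rel(o,*g))
i=[]
for n,(x,y,w,h) in(("side",(200,60,160,160)),("top",(220,100,160,160))):
    c=camera(n);print(n,proj(c,o["position"]))
    i.append(c["img"][y:y+h,x:x+w,::-1])
i=(255*(np.hstack(i)/255.)**.45).astype(np.uint8)
cv2.imwrite("pics/pre.png",cv2.resize(i,None,fx=2.5,fy=2.5,interpolation=2))
```

```text
2.5 [0.6748 0.1372 0.2737] [ 2.860e-02  9.996e-01  3.000e-04 -3.700e-03] F [ 0.5  0.1 -0.3] g -0.0 q [-0.48  0.48  0.33  1.21 -0.15  1.49  1.34]
(array([ 0.0366, -0.0082, -0.003 ]), array([ 0.02, -0.42,  0.59]))
side [[272.72651499 120.97888798]]
top [[281.7411264  132.88026852]]
```

View pics/pre.png

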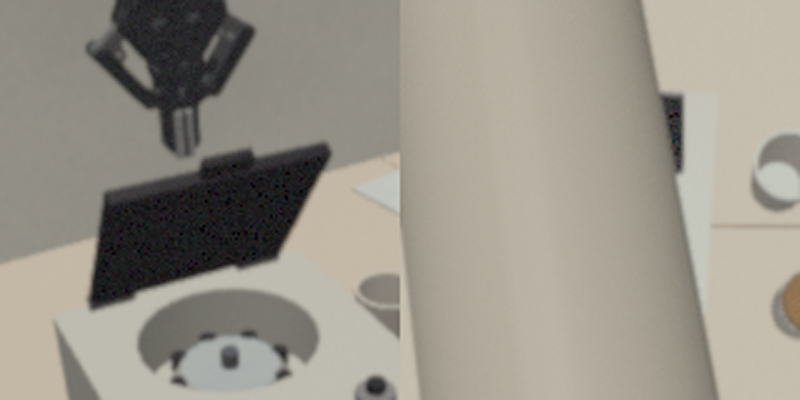

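The fingertips are closed and seen just behind the lid's free edge, at (185,155) in the left crop. Nothing is touching yet. I'll edge forward to contact.

carry_out(
  motion=[
    {"xyz":[0.005,0,0],"angular":[0,0,0]},
    {"xyz":[0.01,0,0],"angular":[0,0,0]},
    {"xyz":[0.015,0,0],"angular":[0,0,0]},
    {"xyz":[0.02,0,0],"angular":[0,0,0]},
    {"xyz":[0.02,0,0],"angular":[0,0,0]},
    {"xyz":[0.02,0,0],"angular":[0,0,0]},
  ],
)

```text
clock: 3.2
position: [0.6562, 0.138, 0.2776]
ee_rot: [0.029, 1.0, 0.001, -0.001]
ft_force: [0.1, 1.1, 0.5]
grip_width: -0.002
grasp_force: 0.0
```

Run:
```python
from h import *
from workcell import *
p=np.load("pose.npy");o=get_obs();show(o)
L=R.from_euler("z",-p[2]).apply(o["position"]-[p[0],p[1],0]);print("local",L.round(4))
B=R.from_quat(o["ee_rot"])
for t in(.95,.9,.8,.7,.6,.5,.4,.3,.2,.1,0,-.03):
    c=lidpt(t,.163,0,.007)+[.011,0,0]
    print(t,c.round(4),*rel(o,*goal(p,*c)))
```

```text
3.2 [0.6562 0.138  0.2776] [ 2.870e-02  9.996e-01  1.100e-03 -7.000e-04] F [0.1 1.1 0.5] g -0.0 q [-0.5   0.43  0.32  1.27 -0.14  1.47  1.33]
local [0.0619 0.0081 0.2776]
0.95 [0.0399 0.     0.2757] [ 0.0221 -0.0079  0.002 ] [ 0.12 -0.08  0.58]
0.9 [0.0332 0.     0.271 ] [ 0.0288 -0.0078  0.0066] [ 0.12 -0.08  0.58]
0.8 [0.0205 0.     0.2608] [ 0.0415 -0.0077  0.0168] [ 0.12 -0.08  0.58]
0.7 [0.0088 0.     0.2494] [ 0.0531 -0.0076  0.0283] [ 0.12 -0.08  0.58]
0.6 [-0.0016  0.      0.2368] [ 0.0635 -0.0075  0.0409] [ 0.12 -0.08  0.58]
0.5 [-0.0107  0.      0.2233] [ 0.0726 -0.0075  0.0544] [ 0.12 -0.08  0.58]
0.4 [-0.0184  0.      0.2089] [ 0.0803 -0.0074  0.0688] [ 0.12 -0.08  0.58]
0.3 [-0.0247  0.      0.1939] [ 0.0865 -0.0074  0.0838] [ 0.12 -0.08  0.58]
0.2 [-0.0294  0.      0.1782] [ 0.0912 -0.0074  0.0995] [ 0.12 -0.08  0.58]
0.1 [-0.0325  0.      0.1622] [ 0.0943 -0.0074  0.1155] [ 0.12 -0.08  0.58]
0 [-0.034  0.     0.146] [ 0.0958 -0.0074  0.1317] [ 0.12 -0.08  0.58]
-0.03 [-0.0341  0.      0.1411] [ 0.0959 -0.0074  0.1366] [ 0.12 -0.08  0.58]
```

carry_out(
  motion=[
    {"xyz":[0.006,-0.003,0],"angular":[0,0,0.3]},
    {"xyz":[0.012,-0.006,0.001],"angular":[0.1,0,0.6]},
    {"xyz":[0.017,-0.008,0.001],"angular":[0.1,0,0.6]},
    {"xyz":[0.022,-0.008,0.002],"angular":[0.1,0,0.6]},
    {"xyz":[0.0255,-0.008,0.0043],"angular":[0.1,0,0.6]},
    {"xyz":[0.029,-0.008,0.0066],"angular":[0.1,0,0.6]},
    {"xyz":[0.0335,-0.008,0.01],"angular":[0.1,0,0.6]},
    {"xyz":[0.0375,-0.008,0.0135],"angular":[0.1,0,0.6]},
    {"xyz":[0.0415,-0.008,0.017],"angular":[0.1,0,0.6]},
  ],
)

```text
clock: 4.1
position: [0.6139, 0.1326, 0.2601]
ee_rot: [0.034, 0.999, 0.0, -0.001]
ft_force: [-0.1, 0.4, 2.3]
grip_width: -0.003
grasp_force: 0.7
```

Run:
```python
from h import *
from workcell import *
import cv2
p=np.load("pose.npy");o=get_obs();show(o)
L=R.from_euler("z",-p[2]).apply(o["position"]-[p[0],p[1],0]);print("local",L.round(4))
c=camera("side")
i=c["img"][70:230,200:360,::-1]
i=(255*(i/255.)**.45).astype(np.uint8)
cv2.imwrite("pics/push1.png",cv2.resize(i,None,fx=3,fy=3,interpolation=2))
for t in(.75,.7,.6,.5,.4,.3,.2,.1,0,-.03):
    q=lidpt(t,.163,0,.007)+[.011,0,0]
    print(t,q.round(4),*rel(o,*goal(p,*q)))
```

```text
4.1 [0.6139 0.1326 0.2601] [ 3.390e-02  9.994e-01  2.000e-04 -1.000e-03] F [-0.1  0.4  2.3] g -0.0 q [-0.53  0.33  0.32  1.42 -0.1   1.41  1.29]
local [ 2.010e-02 -2.000e-04  2.601e-01]
0.75 [0.0145 0.     0.2552] [0.0056 0.0002 0.0048] [ 0.02 -0.11 -0.01]
0.7 [0.0088 0.     0.2494] [0.0112 0.0002 0.0107] [ 0.02 -0.11 -0.01]
0.6 [-0.0016  0.      0.2368] [0.0216 0.0002 0.0233] [ 0.02 -0.11 -0.01]
0.5 [-0.0107  0.      0.2233] [0.0307 0.0001 0.0368] [ 0.02 -0.11 -0.01]
0.4 [-0.0184  0.      0.2089] [0.0384 0.0001 0.0512] [ 0.02 -0.11 -0.01]
0.3 [-0.0247  0.      0.1939] [0.0446 0.0001 0.0663] [ 0.02 -0.11 -0.01]
0.2 [-0.0294  0.      0.1782] [0.0493 0.0001 0.0819] [ 0.02 -0.11 -0.01]
0.1 [-0.0325  0.      0.1622] [0.0524 0.0001 0.0979] [ 0.02 -0.11 -0.01]
0 [-0.034  0.     0.146] [5.390e-02 1.000e-04 1.142e-01] [ 0.02 -0.11 -0.01]
-0.03 [-0.0341  0.      0.1411] [5.400e-02 1.000e-04 1.191e-01] [ 0.02 -0.11 -0.01]
```

View pics/push1.png

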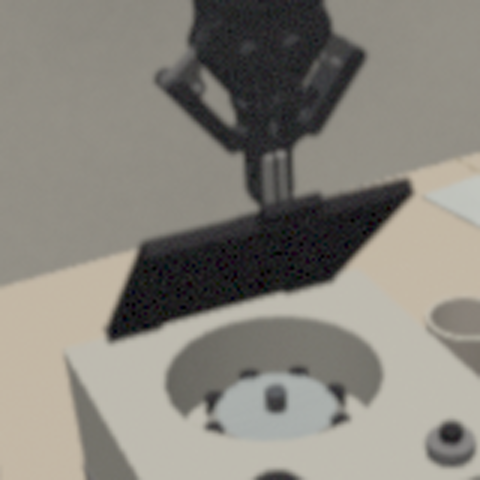

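The lid now leans further down, with the fingertips behind its free edge at (275,205) and about 2 N of contact force. I'll continue along the arc.

carry_out(
  motion=[
    {"xyz":[0.004,0,0.0035],"angular":[0,0,0]},
    {"xyz":[0.0075,0,0.007],"angular":[0,0,0]},
    {"xyz":[0.0112,0,0.0107],"angular":[0,0,0]},
    {"xyz":[0.0148,0,0.0148],"angular":[0,0,0]},
    {"xyz":[0.0183,0,0.019],"angular":[0,0,0]},
    {"xyz":[0.0216,0,0.0233],"angular":[0,0,0]},
    {"xyz":[0.0248,0,0.0277],"angular":[0,0,0]},
    {"xyz":[0.0278,0,0.0322],"angular":[0,0,0]},
    {"xyz":[0.0307,0,0.0368],"angular":[0,0,0]},
    {"xyz":[0.0334,0,0.0415],"angular":[0,0,0]},
    {"xyz":[0.036,0,0.0463],"angular":[0,0,0]},
    {"xyz":[0.0384,0,0.0512],"angular":[0,0,0]},
  ],
)

```text
clock: 5.35
position: [0.5757, 0.1349, 0.2088]
ee_rot: [0.034, 0.999, 0.0, -0.001]
ft_force: [0.6, 0.1, 1.7]
grip_width: -0.002
grasp_force: 0.5
```

Run:
```python
from h import *
from workcell import *
p=np.load("pose.npy");o=get_obs();show(o)
L=R.from_euler("z",-p[2]).apply(o["position"]-[p[0],p[1],0]);print("local",L.round(4))
for t in(.4,.3,.25,.2,.15,.1,.05,0,-.03):
    q=lidpt(t,.163,0,.007)+[.011,0,0]
    print(t,q.round(4),*rel(o,*goal(p,*q)))
```

```text
5.35 [0.5757 0.1349 0.2088] [ 3.410e-02  9.994e-01  0.000e+00 -9.000e-04] F [0.6 0.1 1.7] g -0.0 q [-0.56  0.27  0.31  1.6  -0.09  1.28  1.26]
local [-0.0182 -0.0004  0.2088]
0.4 [-0.0184  0.      0.2089] [ 0.0002  0.0004 -0.0001] [-0.   -0.11 -0.03]
0.3 [-0.0247  0.      0.1939] [0.0064 0.0004 0.015 ] [-0.   -0.11 -0.03]
0.25 [-0.0272  0.      0.1861] [0.0089 0.0004 0.0227] [-0.   -0.11 -0.03]
0.2 [-0.0294  0.      0.1782] [0.0111 0.0004 0.0306] [-0.   -0.11 -0.03]
0.15 [-0.0311  0.      0.1703] [0.0128 0.0004 0.0386] [-0.   -0.11 -0.03]
0.1 [-0.0325  0.      0.1622] [0.0142 0.0004 0.0466] [-0.   -0.11 -0.03]
0.05 [-0.0334  0.      0.1541] [0.0151 0.0004 0.0547] [-0.   -0.11 -0.03]
0 [-0.034  0.     0.146] [0.0156 0.0004 0.0629] [-0.   -0.11 -0.03]
-0.03 [-0.0341  0.      0.1411] [0.0158 0.0004 0.0678] [-0.   -0.11 -0.03]
```

carry_out(
  motion=[
    {"xyz":[0.002,0,0.005],"angular":[0,0,0]},
    {"xyz":[0.0043,0,0.01],"angular":[0,0,0]},
    {"xyz":[0.0064,0,0.015],"angular":[0,0,0]},
    {"xyz":[0.0081,0,0.02],"angular":[0,0,0]},
    {"xyz":[0.0097,0,0.025],"angular":[0,0,0]},
    {"xyz":[0.011,0,0.03],"angular":[0,0,0]},
    {"xyz":[0.012,0,0.0345],"angular":[0,0,0]},
    {"xyz":[0.0128,0,0.0385],"angular":[0,0,0]},
    {"xyz":[0.0135,0,0.042],"angular":[0,0,0]},
    {"xyz":[0.014,0,0.045],"angular":[0,0,0]},
    {"xyz":[0.0144,0,0.048],"angular":[0,0,0]},
    {"xyz":[0.0147,0,0.051],"angular":[0,0,0]},
  ],
)

```text
clock: 6.55
position: [0.5611, 0.136, 0.1581]
ee_rot: [0.034, 0.999, 0.0, -0.001]
ft_force: [-0.9, 0.3, 1.4]
grip_width: 0.002
grasp_force: 0.4
```

carry_out(
  motion=[
    {"xyz":[0,0,0.002],"angular":[0,0,0]},
    {"xyz":[0,0,0.004],"angular":[0,0,0]},
    {"xyz":[0.0005,0,0.006],"angular":[0,0,0]},
    {"xyz":[0.0005,0,0.008],"angular":[0,0,0]},
    {"xyz":[0.0005,0,0.0095],"angular":[0,0,0]},
    {"xyz":[0.0005,0,0.0105],"angular":[0,0,0]},
  ],
)

```text
clock: 7.15
position: [0.5606, 0.1361, 0.1476]
ee_rot: [0.034, 0.999, 0.0, -0.001]
ft_force: [-0.9, 0.3, 0.1]
grip_width: 0.001
grasp_force: 0.4
```

Run:
```python
from h import *
from workcell import *
p=np.load("pose.npy");o=get_obs();show(o)
L=R.from_euler("z",-p[2]).apply(o["position"]-[p[0],p[1],0]);print("local",L.round(4))
```

```text
7.15 [0.5606 0.1361 0.1476] [ 3.400e-02  9.994e-01  1.000e-04 -1.000e-03] F [-0.9  0.3  0.1] g 0.0 q [-0.57  0.29  0.3   1.71 -0.09  1.15  1.26]
local [-0.0334 -0.0003  0.1476]
```

carry_out(
  motion=[
    {"xyz":[0,0,0.001],"angular":[0,0,0]},
    {"xyz":[0,0,0.002],"angular":[0,0,0]},
    {"xyz":[0,0,0.002],"angular":[0,0,0]},
  ],
)

```text
clock: 7.45
position: [0.5606, 0.1361, 0.1461]
ee_rot: [0.034, 0.999, 0.0, -0.001]
ft_force: [-3.0, -0.7, 4.5]
grip_width: 0.001
grasp_force: 2.3
```

carry_out(
  motion=[
    {"xyz":[0,0,0.001],"angular":[0,0,0]},
    {"xyz":[0,0,0.001],"angular":[0,0,0]},
  ],
)

```text
clock: 7.65
position: [0.5607, 0.1361, 0.146]
ee_rot: [0.034, 0.999, 0.0, -0.001]
ft_force: [-7.0, -0.4, 13.0]
grip_width: 0.0
grasp_force: 6.5
```

Force rose to 13 N and z held at 0.146, so the lid is at its hard stop. Next I lift off and go over the start button.

carry_out(
  motion=[
    {"xyz":[0,0,-0.005],"angular":[0,0,0]},
    {"xyz":[0,0,-0.02],"angular":[0,0,0]},
    {"xyz":[0,0,-0.04],"angular":[0,0,0]},
    {"xyz":[0,0,-0.06],"angular":[0,0,0]},
    {"xyz":[0,0,-0.06],"angular":[0,0,0]},
  ],
)

```text
clock: 8.15
position: [0.5624, 0.1363, 0.2085]
ee_rot: [0.034, 0.999, 0.001, 0.002]
ft_force: [-0.7, 0.4, 0.2]
grip_width: 0.0
grasp_force: 0.0
```

Run:
```python
from h import *
from workcell import *
import cv2
p=np.load("pose.npy");o=get_obs();show(o)
print(rel(o,*goal(p,-.103,.06,.18)))
c=camera("side")
i=c["img"][110:310,210:390,::-1]
i=(255*(i/255.)**.45).astype(np.uint8)
cv2.imwrite("pics/shut.png",cv2.resize(i,None,fx=3,fy=3,interpolation=2))
for t in(0,.05):
  for y in(.09,-.09): print(t,y,(proj(c,world(p,lidpt(t,.173,y,.007)))-[210,110])*3)
```

```text
8.15 [0.5624 0.1363 0.2085] [0.0341 0.9994 0.0011 0.0016] F [-0.7  0.4  0.2] g 0.0 q [-0.57  0.24  0.3   1.64 -0.08  1.27  1.25]
(array([0.0716, 0.0599, 0.0284]), array([ 0.13,  0.18, -0.04]))
0 0.09 [[166.39510709 341.30521156]]
0 -0.09 [[421.3593653  257.65170906]]
0.05 0.09 [[164.75094446 329.51317269]]
0.05 -0.09 [[421.45138522 246.42736128]]
```

View pics/shut.png

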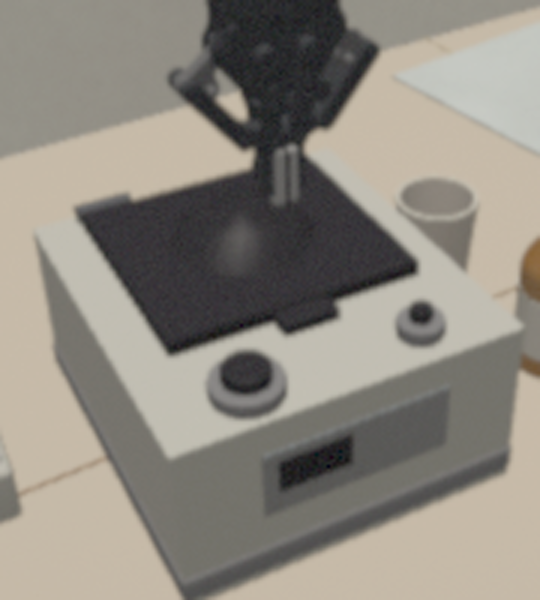

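The lid lies level: its free-edge corners at (168,345) and (416,262) match the 0 rad prediction. Moving over start next.

carry_out(
  motion=[
    {"xyz":[0.024,0.02,0],"angular":[0,0,0]},
    {"xyz":[0.048,0.04,0],"angular":[0,0,0]},
    {"xyz":[0.0716,0.06,0.01],"angular":[0.1,0.2,0]},
    {"xyz":[0.0716,0.06,0.025],"angular":[0.1,0.2,0]},
    {"xyz":[0.0716,0.06,0.035],"angular":[0.1,0.2,0]},
    {"xyz":[0.0716,0.06,0.035],"angular":[0.1,0.2,0]},
    {"xyz":[0.0716,0.06,0.035],"angular":[0.1,0.2,0]},
  ],
)

```text
clock: 8.9
position: [0.4938, 0.2, 0.17]
ee_rot: [0.035, 0.999, -0.001, -0.003]
ft_force: [-0.6, 0.7, 0.9]
grip_width: 0.001
grasp_force: 0.0
```

Run:
```python
from h import *
from workcell import *
import cv2
p=np.load("pose.npy");o=get_obs();show(o)
print(rel(o,*goal(p,-.103,.06,.152)))
i=camera("side")["img"][170:290,230:390,::-1]
i=(255*(i/255.)**.45).astype(np.uint8)
cv2.imwrite("pics/btn.png",cv2.resize(i,None,fx=4,fy=4,interpolation=2))
```

```text
8.9 [0.4938 0.2    0.17  ] [ 0.0348  0.9994 -0.001  -0.0027] F [-0.6  0.7  0.9] g 0.0 q [-0.69  0.18  0.24  1.79 -0.05  1.18  1.07]
(array([-0.0014,  0.0011,  0.0179]), array([-0.13, -0.31, -0.11]))
```

View pics/btn.png

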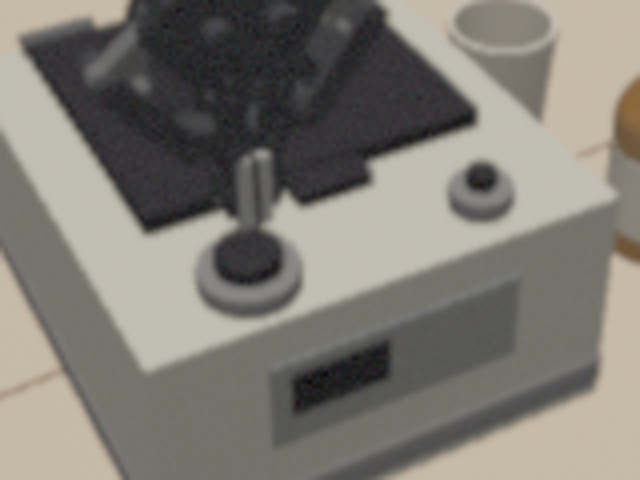

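The tip hangs at (255,225) over the start button at (248,255). Pressing straight down now.

carry_out(
  motion=[
    {"xyz":[-0.001,0.001,0.006],"angular":[0,-0.3,0]},
    {"xyz":[-0.001,0.001,0.012],"angular":[0,-0.3,0]},
    {"xyz":[-0.001,0.001,0.017],"angular":[0,-0.3,0]},
    {"xyz":[-0.001,0.001,0.019],"angular":[0,-0.3,0]},
    {"xyz":[-0.001,0.001,0.021],"angular":[0,-0.3,0]},
    {"xyz":[-0.001,0.001,0.023],"angular":[0,-0.3,0]},
    {"xyz":[-0.001,0.001,0.0235],"angular":[0,-0.3,0]},
    {"xyz":[-0.001,0.001,0.0235],"angular":[0,-0.3,0]},
  ],
)

```text
clock: 9.75
position: [0.4942, 0.2016, 0.1465]
ee_rot: [0.034, 0.999, -0.001, -0.0]
ft_force: [-2.6, -2.2, 4.7]
grip_width: 0.002
grasp_force: 2.3
```

carry_out(
  motion=[
    {"xyz":[0,0,0.001],"angular":[0,0,0]},
    {"xyz":[0,0,0.001],"angular":[0,0,0]},
  ],
)

```text
clock: 9.95
position: [0.4943, 0.2016, 0.1461]
ee_rot: [0.034, 0.999, -0.001, -0.0]
ft_force: [-4.2, -2.8, 9.8]
grip_width: 0.004
grasp_force: 4.8
```

carry_out(
  motion=[
    {"xyz":[0,0,0.001],"angular":[0,0,0]},
    {"xyz":[0,0,0.001],"angular":[0,0,0]},
  ],
)

```text
clock: 10.15
position: [0.4944, 0.2016, 0.1459]
ee_rot: [0.034, 0.999, -0.001, 0.0]
ft_force: [-8.3, -3.3, 17.8]
grip_width: -0.002
grasp_force: 8.9
```

Force is up to 18 N with no further travel, so the button is right down. Moving clear.

carry_out(
  motion=[
    {"xyz":[0,0,-0.005],"angular":[0,0,0]},
    {"xyz":[0,0,-0.03],"angular":[0,0,0]},
    {"xyz":[0,0,-0.07],"angular":[0,0,0]},
    {"xyz":[0,0,-0.11],"angular":[0,0,0]},
    {"xyz":[0,0,-0.15],"angular":[0,0,0]},
    {"xyz":[0,0,-0.17],"angular":[0,0,0]},
    {"xyz":[0,0.04,-0.17],"angular":[0,0,0]},
    {"xyz":[0,0.08,-0.17],"angular":[0,0,0]},
    {"xyz":[0,0.12,-0.17],"angular":[0,0,0]},
    {"xyz":[0,0.16,-0.17],"angular":[0,0,0]},
    {"xyz":[0,0.16,-0.17],"angular":[0,0,0]},
    {"xyz":[0,0.16,-0.17],"angular":[0,0,0]},
  ],
)

```text
clock: 11.35
position: [0.505, 0.3625, 0.3132]
ee_rot: [0.033, 0.999, -0.001, -0.0]
ft_force: [-0.9, -1.1, -0.3]
grip_width: -0.001
grasp_force: 0.0
```

Run:
```python
from h import *
from workcell import *
import cv2
show(get_obs())
i=camera("side")["img"][80:330,130:430,::-1]
i=(255*(i/255.)**.45).astype(np.uint8)
cv2.imwrite("pics/end.png",cv2.resize(i,None,fx=2,fy=2,interpolation=2))
```

```text
11.35 [0.505  0.3625 0.3132] [ 3.320e-02  9.994e-01 -1.300e-03 -3.000e-04] F [-0.9 -1.1 -0.3] g -0.0 q [-0.83  0.3   0.17  1.34 -0.05  1.51  0.84]
```

View pics/end.png

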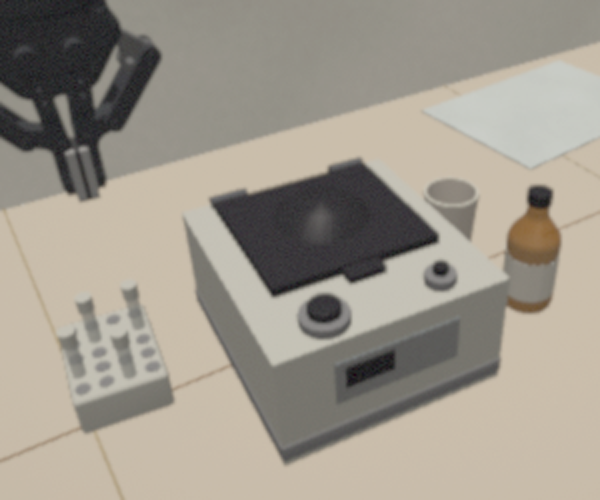

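The lid is shut at (325,230) and the start button is back up at (324,310). The rack, bottle and beaker haven't moved, and the arm is clear.

```bash
python3 -c "
from workcell import *
print(hand_in())"
```

```text
the job is handed in; nothing more can be done
None
```

The lid was pushed gently shut to its stop, then the start button was pressed fully down and the arm moved clear; the job was handed in at about 11 s, with no verdict shown.

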